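# Shut the glue-up jig on the mended fan, pin it and hold it pressed

### The job

The mended fan frame lies freshly glued in the open clamshell jig: swing the jig's leaf down on to it, take the yellow-knobbed pin out of the pin block and push it through the hole in the leaf into the hole below until its flange sits flush on the leaf. The bed under the fan is sprung and lifts the leaf again if you let go, so keep pushing down and finish while still holding the pin and pressing the leaf fully shut. Leave the black-knobbed pin and all the other props where they stand.

Things in the scene. Friction and masses are not known exactly. Their poses are not given: they have to be found in the camera images.
- jig: Fixed lower half of the birch-plywood clamshell glue-up jig, 240 (x) x 160 (y) x 30 mm high. Origin: centre of its underside, on the table. Its own x runs along hinge and fan; the hinge is on its +y long side, the pin hole near the -y long side. A channel 28 mm wide and 220 mm long down the middle holds the fan.
- leaf (a joint): Angle (rad) of the jig's hinged plywood leaf. 0 = shut flat (hard stop), its top then 42 mm above the table; 1.57 = upright on the jig's +y edge. Starts at 1.15 to 1.5, outer face towards the jig's +y and up. A stiff hinge holds it until pushed; below about 0.9 it may sink by itself. Let go, it rests on the fan 0.015 to 0.04 short of shut; about 7 N down at the hole shuts it fully.
- leaf_hinge (a point): Middle of the hinge line, 30 mm above the table; turns with the leaf. The leaf, 240 x 160 x 12 mm, 0.32 kg, reaches 160 mm from it along the point's own -y; its outer (top) face is 12 mm along the point's own +z.
- leaf_hole (a point): Centre of the 12 mm hole in the leaf, on the leaf's outer (top) face, 125 mm from the hinge line and halfway along the leaf; steel-ringed, goes right through the 12 mm leaf; turns with the leaf (z = along the hole, outward).
- base_hole (a point): Centre of the mouth of the 12 mm hole in the lower half, on its top face 30 mm above the table, in line with the leaf's hole when the leaf is shut; it goes straight down through the jig.
- bed (a joint): Height (m) of the sprung cork bed under the fan: 0 = up, negative = pressed down; about -0.0035 when the leaf is fully shut on the fan; the fan then pushes up on the leaf with about 11 N.
- fan: Folded red lacquered fan frame, 208 x 22 x 18 mm, lying along the channel on the bed with 3 mm play each side; its top starts 3.5 mm proud of the lower half. Origin: centre of its underside.
- bed_mid (a point): Centre of the top of the bed when up, fixed to the jig, 15.5 mm above the table; the middle of the fan belongs over it.
- pin: The jig's pin: steel shank 10 mm thick, 36 mm long, tapered foot; steel flange 26 mm across, 4 mm thick; yellow knob 18 mm across, 34 mm tall on top; 74 mm in all, 60 g. Origin: centre of the foot's end; z up its axis. Stands upright in the block, flange on the block's top (40 mm above the table), knob top at 78 mm. Fully home in the jig the flange lies on the leaf, foot end 6 mm above the table.
- pin_tip (a point): Centre of the end of the yellow-knobbed pin's foot (the same point as its origin).
- pin_block: Fixed birch block, 150 (x) x 50 (y) x 40 mm high, origin centre of its underside, with two 12 mm through holes at 40 mm either side of the centre along its own x; one pin stands in each, in either order.
- spare_pin: A like pin with an 8 mm shank and a black knob, belonging to another jig, in the block's other hole; to be left alone.
- perfume: Green glass perfume bottle, 68 mm wide, 109 mm tall, on the turntable; leave alone. Origin centre of underside.
- candlestick: Silver-plated candlestick, foot 84 mm across, 165 mm tall, on the turntable; leave alone. Origin centre of underside.
- teacup: White porcelain teacup, 80 mm wide, 58 mm tall, on the turntable; leave alone. Origin centre of underside.
- turntable: Birch lazy susan, 310 mm across, top 32 mm above the table, rings 4 mm high; it spins easily. Origin: centre of its underside. Not to be touched.
- glue: White glue bottle with orange cap, 52 mm wide, 150 mm tall; leave alone. Origin centre of underside.
- tape: Roll of black tape lying flat, 104 mm across, 48 mm tall; leave alone. Origin centre of underside.
Things that resemble listed ones, but are neither listed nor needed, are in the scene too. There is more than one size of the fan; the one meant has the size given above.

How it is judged:
On the way, in this order (a step that is already met when the one before it is completed fails the run):
1. the leaf has been swung down on to the fan (value of joint leaf below 0.08 rad), for 0.2 s.
2. the yellow-knobbed pin has been put through the leaf's hole into the hole below (z of pin_tip in the frame of base_hole below -0.01 m and horizontal distance between pin_tip and base_hole below 0.004 m), for 0.1 s.
At the end, for the whole second after the job is handed in: Leaf within 0.012 rad of shut; bed pressed down over 2.5 mm; fan in its channel, within 12 mm of the middle; yellow-knobbed pin in both holes, within 4 mm of their axis and 0.12 rad of upright, flange within 3 mm of the shut leaf; fingers still on the pin with over 1.5 N (value of joint leaf below 0.012 rad and value of joint bed below -0.0025 m and z of pin_tip in the frame of base_hole below -0.021 m and horizontal distance between pin_tip and base_hole below 0.004 m and angle between the z axis of pin and the z axis of jig, either way round below 0.12 rad and horizontal distance between fan and bed_mid below 0.012 m and contact force between the fingers and pin above 1.5 N); the arm keeps its last pose, push and grip.
It fails at once if the black-knobbed pin is moved (distance of spare_pin from where it was at the start of the episode above 0.02 m).
It fails at once if a prop, the glue or the tape is shifted by more than 30 mm (distance of any of perfume, candlestick, teacup, glue, tape from where it was at the start of the episode above 0.03 m).
It fails at once if a prop is knocked over (angle between any of perfume, candlestick, teacup, glue's own z axis and vertical above 0.6 rad).
It also fails if it takes over 48 s, if anything falls off the work surface, if the arm or the gripper's body presses on something with over 40 N, if the wrist force passes 120 N, or if a joint passes its speed limit or range.

### The arm

A 7-joint arm with a two-finger parallel gripper is mounted at the origin on the work surface. World frame = base frame: x ahead of the robot, y to its left, z up, the work surface at z = 0. Lengths are in m, angles in rad, forces in N, time in s.
With the tool pointing down it reaches from about 0.425 to 0.925 m from the base axis. Payload 6.8 kg.
Tool frame: the origin (TCP) lies on the centre line of the jaws, within the pads' length; the fingertips stand 25 mm ahead of it and the grasp point (between the pads) lies 6 mm ahead of it; z points along the fingers, y is the line along which they close (so a half turn about z gives the same grasp; the last joint's range is limited). The gripper opens to 85 mm and grips with 20 to 120 N. Pads are 22 mm wide; open, the fingers measure 114 mm over their backs; the gripper's body (76 mm by 85 mm) begins 54 mm behind the grasp point. The pads swing forward as they close: fully open they stand 13 mm farther back than shut.
Start: joints at [-0.108, 0.477, 0.022, 1.555, -0.011, 1.109, -0.083], TCP at [0.675, 0, 0.256] pointing down, gripper open.
Joint ranges: [-2.96, 2.96], [-0.34, 2.1], [-1.41, 1.46], [0.24, 2.44], [-1.37, 4.51], [0.17, 1.92], [-2.96, 2.96]. Speed limits (rad/s): [2.39, 2.39, 3.14, 3.14, 3.14, 3.14, 3.14].

### API

Orientations are given as a rotation vector (axis times angle).
In Python, from bench import status, imaging, workorder gives the robot as it stands.
- The arm moves only by the tool send_rows, never from a script. Its argument "steps" is a list of rows, each an object of numbers: "dx", "dy", "dz": the shift along the tool's x, y, z in cm; "yaw": the turn about the tool's z in degrees; "gripper": the opening, from 0 (shut) to 1 (fully open). A call has 1 to 5 rows; each row is the pose to reach, as a shift and turn from the pose commanded when the call began, along the tool's axes at that moment; what a row does not reach only later rows make up. A row lasts 1/8 s, in which the tool goes at most 62.5 mm and 10.7 degrees, less where a joint would pass 70% of its speed; a pose out of reach is approached as far as the arm can. A call with a gripper value outside its range is refused whole. The fingers move at their own pace and stop on an object; "force" is the grip in N (left out, the last holds). Time passes only in rows, so rows that repeat a pose let the fingers close. It gives the time, the measured TCP pose, the force, the opening and the grip force at its end, in the units of the state.
- status.get_obs(): the state, without advancing time (a new reading comes with each control period).
- imaging.grab_frame(name): name is "scene" or "side" or "wrist"; returns a dict with "color" (384x512x3 uint8, red, green, blue), "depth" (384x512 float32, m along the optical axis (not along the pixel's ray), 0 where there is no reading), "K" (3x3 intrinsics, pixels), "R" (3x3) and "t" (3): a world point X has camera coordinates R X + t. Camera axes: x right, y down, z forward; pixel columns grow to the right and rows downward; lengths in m; the calibration is good to about 2 mm. The wrist camera is an equidistant fisheye: a pixel r from the principal point sees the ray r / f radians off the axis. A picture is of the moment at which its call begins.
- workorder.hand_in(): hands the job in; it is judged then, once.
The state is a dict: "clock": time; "joints": joint angles; "qvel": joint speeds; "tau": joint torques, N m; "tcp_pos": TCP position; "orientation": TCP orientation; "contact_force": force on the tool from outside, world axes, zero at the start; "moment": the same for the moment, N m; "grip_width": finger opening in m; "gripper_force": force on a finger pad.
Only numpy, scipy, OpenCV 4.12 (cv2) and the standard library are available. Lean on these libraries where they do the work, as an engineer would, in place of code of your own. Each camera call takes 0.05 s, during which the arm holds its last target. There are 200 camera calls.

## Working session

There is one attempt and no reset: what is moved stays moved. The work goes in short steps, Python scripts to look and compute and a tool call to move; the robot and the scene stay as the last step left them, time stands still between calls to the robot, and variables do not carry over. Pictures are saved under pics/ and viewed, at most 10 in all, crops included, and the job is handed in when it is done.

Besides the shell and the picture viewer there is one more tool, called after "Request:" in YAML: its name, and indented under it one key for each argument. send_rows: Moves the arm, as the interface text tells. Its arguments: {"type":"object","properties":{"steps":{"type":"array"},"force":{"type":"number"}},"required":["steps"]}

```bash
mkdir -p pics; ls; python3 - <<'E'
from bench import status, imaging
import cv2, numpy as np
o=status.get_obs(); print(o)
for n in ["scene","side"]:
    f=imaging.grab_frame(n); np.savez(f"{n}0.npz",**f)
    cv2.imwrite(f"pics/{n}0.png",cv2.resize(f["color"][:,:,::-1],(800,600)))
E
```

```text
pics
{'clock': 0.0, 'joints': array([-0.10809862,  0.47782753,  0.02233788,  1.55647327, -0.01148537,
        1.1093088 , -0.08312289]), 'qvel': array([-0.00139979,  0.00030466,  0.00178621, -0.00030404,  0.00076624,
       -0.00021157, -0.00044797]), 'tau': array([-5.45967814e-04, -5.96443820e+01,  1.60769675e+00, -2.81194621e+01,
        1.24063640e-02,  9.39900521e-03,  2.20753498e-05]), 'tcp_pos': array([ 6.74438317e-01, -1.67500386e-05,  2.55298053e-01]), 'orientation': array([-2.22057088, -2.22058258,  0.00226108]), 'contact_force': array([-0.36325942, -0.33831186, -0.37499262]), 'moment': array([ 0.03013169, -0.01792287, -0.00097135]), 'gripper_force': 0.0, 'grip_width': 0.08508947214096657}
```

View pics/scene0.png

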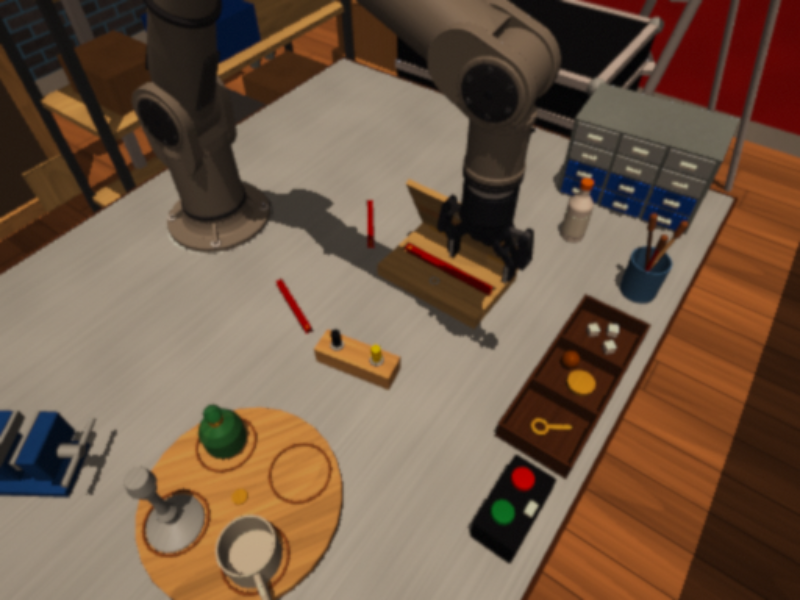

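View pics/side0.png

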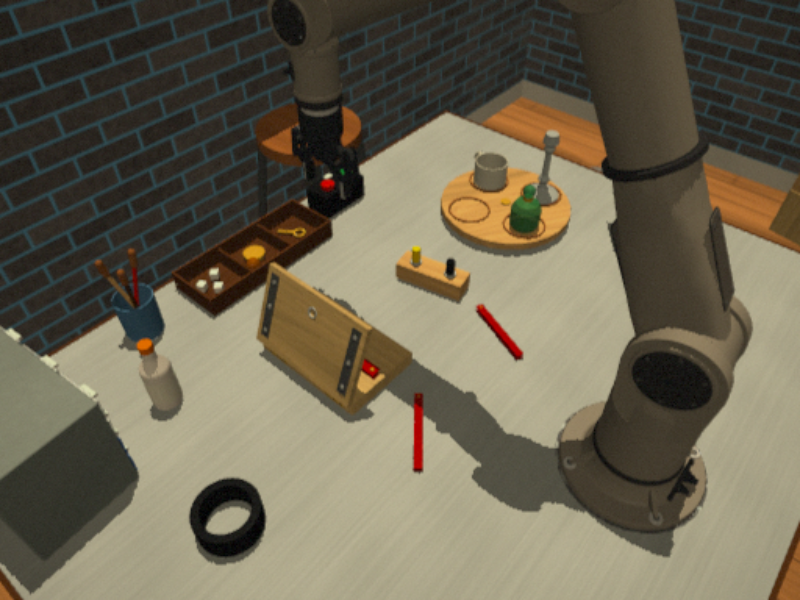

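The scene picture shows the jig at about (450,260) with its leaf open away from the camera. The pin block is at (357,358), black knob at (336,338) and yellow knob at (376,353). In the side picture the leaf's outer face has its hole at (312,313), with the yellow knob at (416,255) and black knob at (450,266). Two loose red sticks lie on the table at (418,430) and (498,332); the fan meant is the one in the jig channel.

```bash
cat > h.py <<'E'
import numpy as np, cv2
from scipy.spatial.transform import Rotation as Ro
def cloud(f):
    d=f["depth"]; h,w=d.shape; v,u=np.mgrid[:h,:w]; K=f["K"]
    P=np.stack([(u-K[0,2])/K[0,0]*d,(v-K[1,2])/K[1,1]*d,d],-1)
    X=(P-f["t"])@f["R"]; X[d==0]=np.nan; return X
def at(f,u,v,s=1.5625,r=1):
    X=cloud(f); u=int(u/s);v=int(v/s); return np.nanmedian(X[v-r:v+r+1,u-r:u+r+1].reshape(-1,3),0)
def onplane(f,u,v,z,s=1.5625):
    K=f["K"]; d=f["R"].T@np.array([(u/s-K[0,2])/K[0,0],(v/s-K[1,2])/K[1,1],1]); c=-f["R"].T@f["t"]; return c+d*(z-c[2])/d[2]
def polymask(f,poly,s=1.5625):
    m=np.zeros(f["depth"].shape,np.uint8); cv2.fillPoly(m,[np.int32(np.array(poly)/s)],1); return m>0
E
python3 - <<'E'
from h import *
np.set_printoptions(precision=4,suppress=True)
S=dict(np.load("scene0.npz"));D=dict(np.load("side0.npz"))
X=cloud(D); m=polymask(D,[(278,280),(358,332),(345,395),(268,335)])
P=X[m]; P=P[~np.isnan(P[:,0])]; c=np.median(P,0); n=np.linalg.svd(P-c,full_matrices=False)[2][2]
r=np.abs((P-c)@n); P=P[r<.004]; c=P.mean(0); n=np.linalg.svd(P-c,full_matrices=False)[2][2]; n*=np.sign(n[2])
print("leaf plane",c,n,len(P),"angle",np.arccos(n[2]),"yaw of +y",np.degrees(np.arctan2(n[1],n[0])))
def ray(f,u,v,s=1.5625):
    K=f["K"]; d=f["R"].T@np.array([(u/s-K[0,2])/K[0,0],(v/s-K[1,2])/K[1,1],1]); o=-f["R"].T@f["t"]; return o+d*((c-o)@n)/(d@n)
for p in [(312,313),(271,266),(369,328),(350,408),(258,338)]: print("leaf",p,ray(D,*p))
for p in [(378,266),(483,318),(513,276)]: print("jig z30",p,onplane(S,*p,.03))
print("yel top",at(S,376,348),onplane(S,376,348,.078),at(D,416,248),onplane(D,416,248,.078))
print("blk top",at(S,336,332),onplane(S,336,332,.078),onplane(D,450,260,.078))
for p in [(316,348),(392,376),(400,358),(328,333)]: print("block z40",p,onplane(S,*p,.04))
# color-based knob top
for f,n_ in ((S,'S'),(D,'D')):
    X=cloud(f); hsv=cv2.cvtColor(f["color"],cv2.COLOR_RGB2HSV)
    m=(hsv[...,0]>22)&(hsv[...,0]<35)&(hsv[...,1]>180)&(hsv[...,2]>90)&(X[...,2]>.045)&(X[...,2]<.09)&(abs(X[...,0]-.7)<.5)
    k,l,st,ce=cv2.connectedComponentsWithStats(m.astype(np.uint8))
    for i in range(1,k):
        if st[i,4]>8: q=X[l==i]; print(n_,st[i],np.nanmedian(q,0),np.nanmin(q,0),np.nanmax(q,0))
E
python3 - <<'E'
import numpy as np,cv2,sys
sys.path.insert(0,'.')
S=np.load('scene0.npz')["color"];D=np.load('side0.npz')["color"]
a=cv2.resize(S[110:260,190:345,::-1],(400,387),interpolation=cv2.INTER_CUBIC)
b=cv2.resize(D[150:270,155:310,::-1],(400,310),interpolation=cv2.INTER_CUBIC)
o=np.zeros((387,800,3),np.uint8);o[:,:400]=a;o[:310,400:]=b
cv2.imwrite('pics/crop0.png',o)
E
```

```text
leaf plane [0.523  0.2037 0.1121] [0.0252 0.9243 0.3809] 2226 angle 1.1800352102791907 yaw of +y 88.43565744021556
leaf (312, 313) [0.533  0.1884 0.1485]
leaf (271, 266) [0.6478 0.1727 0.179 ]
leaf (369, 328) [0.4113 0.1763 0.1858]
leaf (350, 408) [0.407 0.237 0.039]
leaf (258, 338) [0.6494 0.231  0.0372]
jig z30 (378, 266) [0.4174 0.0662 0.03  ]
jig z30 (483, 318) [0.6627 0.0735 0.03  ]
jig z30 (513, 276) [0.657  0.2018 0.03  ]
yel top [ 0.5594 -0.1258  0.0782] [ 0.5617 -0.1255  0.078 ] [ 0.5614 -0.1286  0.076 ] [ 0.5577 -0.1252  0.078 ]
blk top [ 0.4814 -0.1381  0.0773] [ 0.4832 -0.1394  0.078 ] [ 0.4809 -0.1405  0.078 ]
block z40 (316, 348) [ 0.4557 -0.1685  0.04  ]
block z40 (392, 376) [ 0.6028 -0.136   0.04  ]
block z40 (400, 358) [ 0.5921 -0.0975  0.04  ]
block z40 (328, 333) [ 0.4513 -0.1301  0.04  ]
S [238 221   5   5  23] [ 0.5608 -0.1283  0.0783] [ 0.554  -0.1347  0.0762] [ 0.5691 -0.1208  0.0818]
D [264 158   5  10  39] [ 0.5563 -0.1197  0.0692] [ 0.5487 -0.131   0.0497] [ 0.5645 -0.1138  0.078 ]
```

View pics/crop0.png

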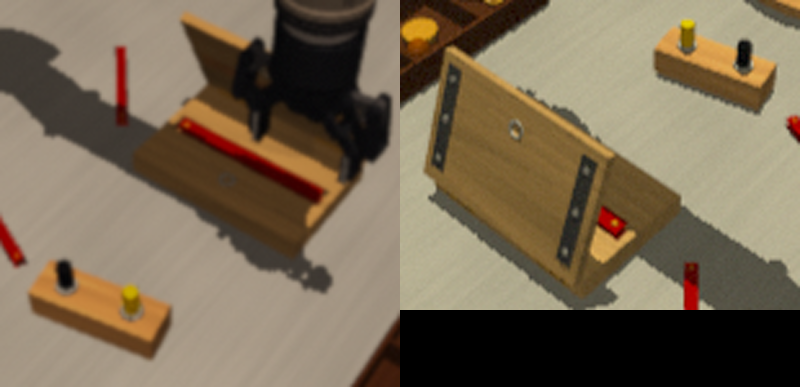

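The crop shows the yellow-knobbed pin at (130,300) in the left panel and (687,40) in the right, with the black one beside it at (65,275) and (743,57). The yellow one is the pin meant. The fan in the channel is the full-length one at (250,160), and the base hole is at (228,180).

Next I'll swing the leaf down with the fingers shut, starting behind it.

```bash
python3 - <<'E'
from h import *
np.set_printoptions(precision=4,suppress=True)
S=dict(np.load("scene0.npz"));D=dict(np.load("side0.npz"))
print("base hole",onplane(S,278.4,179.8,.03,1))
print("glue",onplane(D,165,405,0),at(D,147,346),"tape",onplane(D,228,517,.048))
print("fan ends",onplane(S,408,246,.0335),onplane(S,492,290,.0335))
print("vise/cabinet",at(D,60,400))
E
```

```text
base hole [0.5362 0.0996 0.03  ]
glue [0.6835 0.424  0.    ] [0.6836 0.4106 0.1482] tape [0.4062 0.4956 0.048 ]
fan ends [0.4361 0.1468 0.0335] [0.6425 0.1419 0.0335]
vise/cabinet [0.6403 0.564  0.1982]
```

Request:
send_rows:
  steps:
    - {"dx": 5, "dy": -3, "dz": -2, "gripper": 0}
    - {"dx": 11, "dy": -6, "dz": -2, "gripper": 0}
    - {"dx": 17, "dy": -9, "dz": -2, "gripper": 0}
    - {"dx": 23, "dy": -12, "dz": -2, "gripper": 0}
    - {"dx": 28, "dy": -14.5, "dz": -2, "gripper": 0}

```text
validation failed for argument at $.st...
```

Request:
send_rows:
  steps:
    - {"dx": 5, "dy": -3, "dz": -2, "yaw": 0, "gripper": 0}
    - {"dx": 11, "dy": -6, "dz": -2, "yaw": 0, "gripper": 0}
    - {"dx": 17, "dy": -9, "dz": -2, "yaw": 0, "gripper": 0}
    - {"dx": 23, "dy": -12, "dz": -2, "yaw": 0, "gripper": 0}
    - {"dx": 28, "dy": -14.5, "dz": -2, "yaw": 0, "gripper": 0}

```text
clock: 0.72
tcp_pos: [0.5319, 0.2751, 0.2761]
orientation: [2.222, 2.221, -0.001]
contact_force: [0.2, 0.8, 0.1]
grip_width: 0.0003
gripper_force: 0.0
```

Request:
send_rows:
  steps:
    - {"dx": 0, "dy": 0, "dz": 5, "yaw": 0, "gripper": 0}
    - {"dx": 0, "dy": 0, "dz": 9.6, "yaw": 0, "gripper": 0}
    - {"dx": -4, "dy": 0, "dz": 9.6, "yaw": 0, "gripper": 0}
    - {"dx": -7, "dy": 0, "dz": 9.6, "yaw": 0, "gripper": 0}
    - {"dx": -8.2, "dy": 0, "dz": 9.6, "yaw": 0, "gripper": 0}

```text
clock: 1.35
tcp_pos: [0.5331, 0.1897, 0.1799]
orientation: [-2.224, -2.219, 0.002]
contact_force: [0.3, 1.7, -0.0]
grip_width: 0.0005
gripper_force: 0.3
```

Request:
send_rows:
  steps:
    - {"dx": -1, "dy": 0, "dz": 0.4, "yaw": 0, "gripper": 0}
    - {"dx": -2.2, "dy": 0, "dz": 0.9, "yaw": 0, "gripper": 0}
    - {"dx": -3.3, "dy": 0, "dz": 1.6, "yaw": 0, "gripper": 0}
    - {"dx": -4.4, "dy": 0, "dz": 2.3, "yaw": 0, "gripper": 0}
    - {"dx": -5.3, "dy": 0, "dz": 3.2, "yaw": 0, "gripper": 0}

```text
clock: 1.98
tcp_pos: [0.5332, 0.1377, 0.1477]
orientation: [2.222, 2.221, -0.0]
contact_force: [0.2, -0.8, 0.8]
grip_width: 0.0001
gripper_force: 0.1
```

Request:
send_rows:
  steps:
    - {"dx": -0.9, "dy": 0, "dz": 1.6, "yaw": 0, "gripper": 0}
    - {"dx": -1.7, "dy": 0, "dz": 3.1, "yaw": 0, "gripper": 0}
    - {"dx": -2.3, "dy": 0, "dz": 4.5, "yaw": 0, "gripper": 0}
    - {"dx": -2.7, "dy": 0, "dz": 5.8, "yaw": 0, "gripper": 0}
    - {"dx": -3, "dy": 0, "dz": 6.8, "yaw": 0, "gripper": 0}

```text
clock: 2.6
tcp_pos: [0.533, 0.1085, 0.0793]
orientation: [-2.221, -2.221, 0.001]
contact_force: [-0.1, 1.1, -0.1]
grip_width: 0.0002
gripper_force: 0.0
```

Request:
send_rows:
  steps:
    - {"dx": 0, "dy": 0, "dz": 0.5, "yaw": 0, "gripper": 0}
    - {"dx": 0, "dy": 0, "dz": 1.0, "yaw": 0, "gripper": 0}
    - {"dx": 0, "dy": 0, "dz": 1.2, "yaw": 0, "gripper": 0}
    - {"dx": 0, "dy": 0, "dz": 1.3, "yaw": 0, "gripper": 0}
    - {"dx": 0, "dy": 0, "dz": 1.3, "yaw": 0, "gripper": 0}

```text
clock: 3.22
tcp_pos: [0.5335, 0.1085, 0.0676]
orientation: [2.221, 2.221, 0.001]
contact_force: [-1.4, -1.2, 3.7]
grip_width: 0.0
gripper_force: 1.6
```

Request:
send_rows:
  steps:
    - {"dx": 0, "dy": 0, "dz": -5, "yaw": 0, "gripper": 0}
    - {"dx": -3, "dy": 0.5, "dz": -9, "yaw": 0, "gripper": 0.3}
    - {"dx": -9, "dy": 1.5, "dz": -10, "yaw": 0, "gripper": 0.5}
    - {"dx": -15, "dy": 2, "dz": -10, "yaw": 0, "gripper": 0.5}
    - {"dx": -20, "dy": 2.7, "dz": -10, "yaw": 0, "gripper": 0.5}

```text
clock: 3.85
tcp_pos: [0.5602, -0.0936, 0.1677]
orientation: [2.222, 2.22, 0.001]
contact_force: [0.8, -0.1, 0.0]
grip_width: 0.0428
gripper_force: 0.0
```

```bash
python3 - <<'E'
from bench import status, imaging
import cv2, numpy as np
o=status.get_obs(); print(o["tcp_pos"])
F={}
for n in ["scene","side","wrist"]:
    F[n]=imaging.grab_frame(n); np.savez(f"{n}1.npz",**F[n])
print(F["wrist"]["K"],F["wrist"]["R"],F["wrist"]["t"])
a=cv2.resize(F["scene"]["color"][110:260,190:345,::-1],(400,387),interpolation=cv2.INTER_CUBIC)
b=cv2.resize(F["side"]["color"][150:270,155:310,::-1],(400,310),interpolation=cv2.INTER_CUBIC)
o=np.zeros((600,800,3),np.uint8);o[:300,:400]=cv2.resize(a,(400,300));o[:300,400:]=cv2.resize(b,(400,300))
o[300:,:400]=cv2.resize(F["wrist"]["color"][:,:,::-1],(400,300))
cv2.imwrite('pics/v1.png',o)
E
```

```text
[ 0.5602358  -0.09361937  0.16771734]
[[297.31863964   0.         250.45461377]
 [  0.         297.31863964 191.95436994]
 [  0.           0.           1.        ]] [[ 9.99955240e-01 -9.19130246e-03  2.24474481e-03]
 [-9.45486196e-03 -9.61880913e-01  2.73305167e-01]
 [-3.52853263e-04 -2.73314157e-01 -9.61924762e-01]] [-0.5612514  -0.10182219  0.26708759]
```

View pics/v1.png

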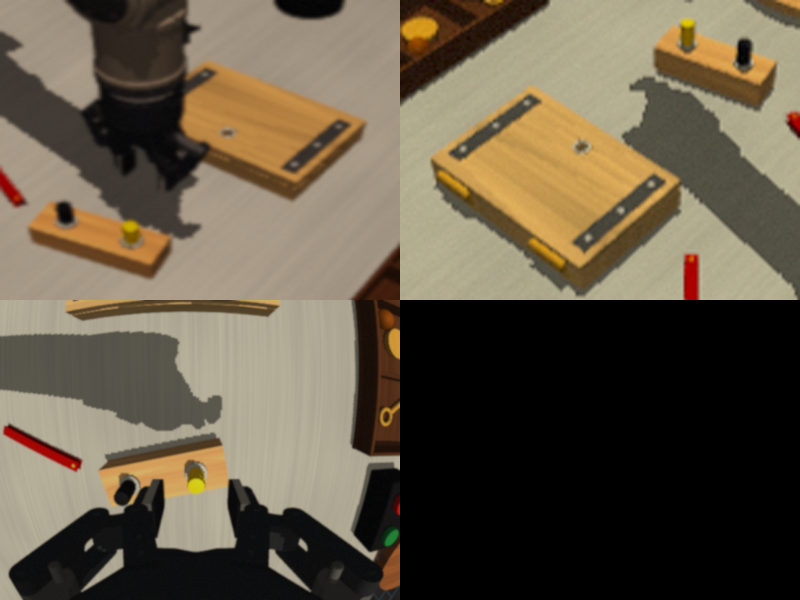

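The leaf is down, with its hole at (228,131) in the scene panel and (582,146) in the side panel. The wrist panel shows the yellow knob at (196,486) between the fingers and the black one outside them at (125,492).

```bash
cat >> h.py <<'E'
def fish(f,u,v,z):
    K=f["K"]; x=(u-K[0,2])/K[0,0]; y=(v-K[1,2])/K[1,1]; r=np.hypot(x,y)
    d=f["R"].T@np.array([np.sin(r)*x/max(r,1e-9),np.sin(r)*y/max(r,1e-9),np.cos(r)]); c=-f["R"].T@f["t"]; return c+d*(z-c[2])/d[2]
def ring(f,u,v,r=9):
    h=cv2.cvtColor(f["color"],cv2.COLOR_RGB2HSV).astype(int); v0,u0=int(round(v)),int(round(u))
    s=h[v0-r:v0+r+1,u0-r:u0+r+1,1]; med=np.median(s); m=s<med*.6
    k,l,st,ce=cv2.connectedComponentsWithStats(m.astype(np.uint8),connectivity=8)
    i=1+np.argmax(st[1:,4]); x,y,w,hh,a=st[i]
    return u0-r+x+(w-1)/2,v0-r+y+(hh-1)/2,w,hh,a
E
python3 - <<'E'
from h import *
np.set_printoptions(precision=4,suppress=True)
S,D,W=[dict(np.load(n+"1.npz")) for n in("scene","side","wrist")]
for f,p in((S,(278.4,175.5)),(D,(225.5,208.4))):
    q=ring(f,*p); print(q,onplane(f,*p,.0455,1),onplane(f,q[0],q[1],.0455,1),at(f,p[0],p[1]+4,1))
h=cv2.cvtColor(W["color"],cv2.COLOR_RGB2HSV)
m=(h[...,0]>22)&(h[...,0]<35)&(h[...,1]>180)&(h[...,2]>90); m[:,:200]=0; m[:,300:]=0; m[:200]=0
k,l,st,ce=cv2.connectedComponentsWithStats(m.astype(np.uint8)); i=1+np.argmax(st[1:,4]); print(st[i],ce[i])
print("wrist knob",fish(W,250.9,238,.078))
X=cloud(D); mm=polymask(D,[(225+0,195),(285,230),(225,275),(165,230)],1)
# leaf plane on side
P=X[polymask(D,[(530-400,115),(660-400,180),(570-400,240),(450-400,160)],1)] if 0 else None
for f,u,v in ((S,376,348),(D,416,248)): 
    h=cv2.cvtColor(f["color"],cv2.COLOR_RGB2HSV);u0,v0=int(u/1.5625),int(v/1.5625)
    m=((h[...,0]>22)&(h[...,0]<35)&(h[...,1]>180)); m2=np.zeros_like(m);m2[v0-10:v0+14,u0-10:u0+11]=m[v0-10:v0+14,u0-10:u0+11]
    ys,xs=np.where(m2); print(xs.min(),xs.max(),ys.min(),ys.max(),[ (y,xs[ys==y].min(),xs[ys==y].max()) for y in np.unique(ys)])
E
```

```text
(np.float64(278.5), np.float64(176.0), np.int32(4), np.int32(5), np.int32(9)) [0.5334 0.1027 0.0455] [0.5349 0.1012 0.0455] [0.5411 0.0911 0.0463]
(np.float64(225.0), np.float64(208.0), np.int32(7), np.int32(5), np.int32(19)) [0.5301 0.0995 0.0455] [0.5324 0.0992 0.0455] [0.5229 0.1086 0.0432]
[240 216  22  31 497] [251.1348 232.9678]
wrist knob [ 0.5603 -0.1259  0.078 ]
238 243 220 225 [(np.int64(220), np.int64(239), np.int64(241)), (np.int64(221), np.int64(238), np.int64(242)), (np.int64(222), np.int64(238), np.int64(243)), (np.int64(223), np.int64(238), np.int64(243)), (np.int64(224), np.int64(238), np.int64(242)), (np.int64(225), np.int64(238), np.int64(242))]
264 268 158 167 [(np.int64(158), np.int64(264), np.int64(268)), (np.int64(159), np.int64(264), np.int64(268)), (np.int64(160), np.int64(264), np.int64(268)), (np.int64(161), np.int64(264), np.int64(267)), (np.int64(162), np.int64(265), np.int64(267)), (np.int64(163), np.int64(264), np.int64(267)), (np.int64(164), np.int64(264), np.int64(267)), (np.int64(165), np.int64(264), np.int64(267)), (np.int64(166), np.int64(264), np.int64(267)), (np.int64(167), np.int64(265), np.int64(267))]
```

Request:
send_rows:
  steps:
    - {"dx": -3.2, "dy": 0, "dz": 2, "yaw": 0, "gripper": 0.5}
    - {"dx": -3.2, "dy": 0, "dz": 5, "yaw": 0, "gripper": 0.5}
    - {"dx": -3.2, "dy": 0, "dz": 8, "yaw": 0, "gripper": 0.5}
    - {"dx": -3.2, "dy": 0, "dz": 9.4, "yaw": 0, "gripper": 0.5}
    - {"dx": -3.2, "dy": 0, "dz": 9.4, "yaw": 0, "gripper": 0.5}

```text
clock: 4.62
tcp_pos: [0.5598, -0.1222, 0.0726]
orientation: [-2.219, -2.222, 0.001]
contact_force: [-0.0, -0.3, 0.1]
grip_width: 0.0425
gripper_force: 0.0
```

Request:
send_rows:
  steps:
    - {"dx": 0, "dy": 0, "dz": 0, "yaw": 0, "gripper": 0}
    - {"dx": 0, "dy": 0, "dz": 0, "yaw": 0, "gripper": 0}
    - {"dx": 0, "dy": 0, "dz": 0, "yaw": 0, "gripper": 0}
    - {"dx": 0, "dy": 0, "dz": 0, "yaw": 0, "gripper": 0}
    - {"dx": 0, "dy": 0, "dz": 0, "yaw": 0, "gripper": 0}
  force: 60

```text
clock: 5.25
tcp_pos: [0.5612, -0.1233, 0.0747]
orientation: [2.22, 2.22, 0.003]
contact_force: [-0.8, 1.2, 6.4]
grip_width: 0.0163
gripper_force: 58.5
```

Request:
send_rows:
  steps:
    - {"dx": 0, "dy": 0, "dz": -2, "yaw": 0, "gripper": 0}
    - {"dx": 0, "dy": 0, "dz": -5, "yaw": 0, "gripper": 0}
    - {"dx": 0, "dy": 0, "dz": -8, "yaw": 0, "gripper": 0}
    - {"dx": 4, "dy": -0.5, "dz": -8, "yaw": 0, "gripper": 0}
    - {"dx": 8, "dy": -1, "dz": -8, "yaw": 0, "gripper": 0}

```text
clock: 5.88
tcp_pos: [0.5503, -0.043, 0.1541]
orientation: [2.223, 2.219, 0.002]
contact_force: [-0.4, 0.8, 0.1]
grip_width: 0.0161
gripper_force: 58.7
```

Request:
send_rows:
  steps:
    - {"dx": 5, "dy": -0.9, "dz": 0, "yaw": 0, "gripper": 0}
    - {"dx": 9, "dy": -1.8, "dz": 0, "yaw": 0, "gripper": 0}
    - {"dx": 11, "dy": -1.8, "dz": 0, "yaw": 0, "gripper": 0}
    - {"dx": 11, "dy": -1.8, "dz": 0, "yaw": 0, "gripper": 0}
    - {"dx": 11, "dy": -1.8, "dz": 0, "yaw": 0, "gripper": 0}

```text
clock: 6.5
tcp_pos: [0.5323, 0.0651, 0.1534]
orientation: [2.223, 2.219, -0.001]
contact_force: [-0.2, 0.2, -0.5]
grip_width: 0.0162
gripper_force: 58.7
```

```bash
python3 - <<'E'
from bench import status, imaging
import cv2, numpy as np
F={}
for n in ["scene","side","wrist"]:
    F[n]=imaging.grab_frame(n); np.savez(f"{n}2.npz",**F[n])
print(np.mean([status.get_obs()["tcp_pos"]],0),status.get_obs()["orientation"])
I=lambda im,s:cv2.resize(im[:,:,::-1],s,interpolation=cv2.INTER_CUBIC)
o=np.zeros((600,800,3),np.uint8)
o[:300,:400]=I(F["scene"]["color"][120:210,220:340],(400,300));o[:300,400:]=I(F["side"]["color"][140:230,170:290],(400,300))
o[300:,:400]=I(F["wrist"]["color"],(400,300)); o[300:,400:]=I(F["wrist"]["color"][190:340,150:350],(400,300))
cv2.imwrite('pics/v2.png',o)
E
```

```text
[0.5323086  0.06503937 0.15328825] [ 2.22380333e+00  2.21857441e+00 -6.45378776e-04]
```

View pics/v2.png

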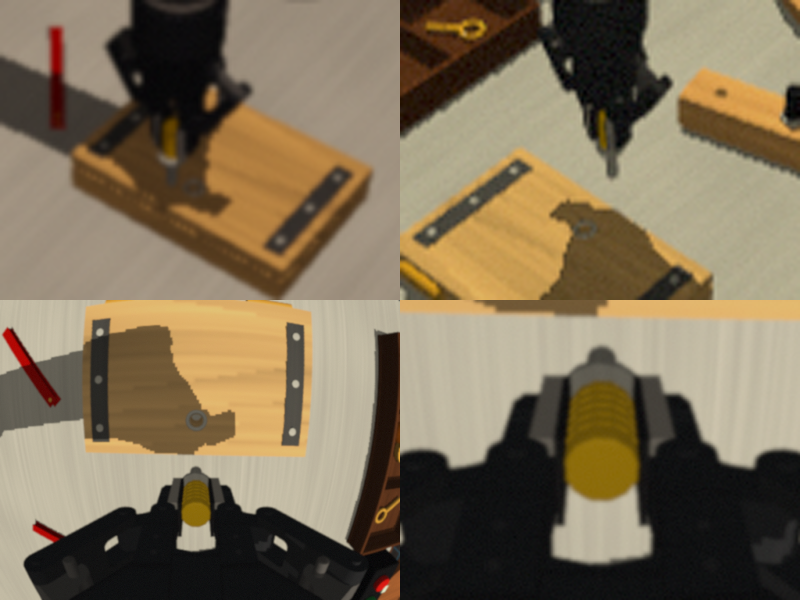

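The wrist panel shows the hole at (196,420) and the held pin's foot at (196,469). In the zoom panel the foot is at (601,350) and the knob top at (601,468). The side panel shows the hole at (584,228) and the pin foot at (612,172).

```bash
python3 - <<'E'
from h import *
np.set_printoptions(precision=4,suppress=True)
S,D,W=[dict(np.load(n+"2.npz")) for n in("scene","side","wrist")]
q=ring(W,251,153.6,14); print(q)
c=W["color"][138:172,233:270]
cv2.imwrite("pics/v3.png",np.hstack([cv2.resize(c[:,:,::-1],(370,340),interpolation=cv2.INTER_CUBIC),cv2.resize(W["color"][205:239,233:270,::-1],(370,340),interpolation=cv2.INTER_CUBIC)]))
print("wrist hole",fish(W,251,153.6,.0455),"foot",fish(W,250.5,215,.0826),"knobtop",fish(W,250.5,274,.0826+.074))
# stereo-free check: side & scene foot rays
print("scene hole",onplane(S,220+193*.3,120+187*.3,.0455,1),"foot",onplane(S,220+174*.3,120+184*.3,.0826,1))
print("side hole",onplane(D,170+184*.3,140+228*.3,.0455,1),"foot",onplane(D,170+212*.3,140+172*.3,.0826,1),"side knob z.1",)
E
```

```text
(np.float64(251.0), np.float64(154.0), np.int32(25), np.int32(25), np.int32(207))
wrist hole [0.5328 0.1001 0.0455] foot [0.5323 0.0637 0.0826] knobtop [0.5322 0.0624 0.1566]
scene hole [0.5336 0.0997 0.0455] foot [0.5355 0.0639 0.0826]
side hole [0.5308 0.1    0.0455] foot [0.5331 0.0584 0.0826] side knob z.1
```

View pics/v3.png

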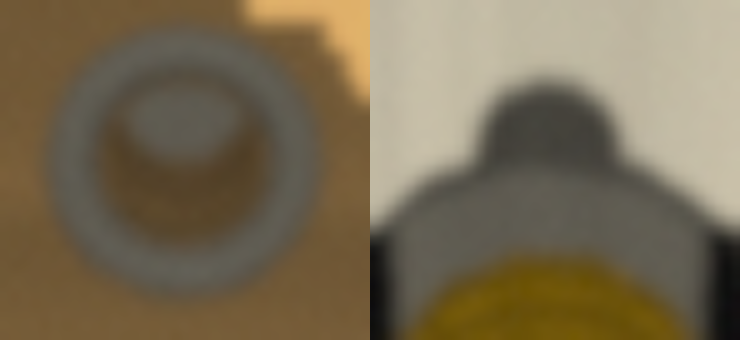

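The hole and foot agree across all three cameras to about 2 mm. I'll use the wrist values: move 3.75 cm along +y, then go down.

Request:
send_rows:
  steps:
    - {"dx": 2, "dy": 0.05, "dz": 0, "yaw": 0, "gripper": 0}
    - {"dx": 3.75, "dy": 0.05, "dz": 0, "yaw": 0, "gripper": 0}
    - {"dx": 3.75, "dy": 0.05, "dz": 0, "yaw": 0, "gripper": 0}
    - {"dx": 3.75, "dy": 0.05, "dz": 2.5, "yaw": 0, "gripper": 0}
    - {"dx": 3.75, "dy": 0.05, "dz": 3.2, "yaw": 0, "gripper": 0}

```text
clock: 7.28
tcp_pos: [0.5318, 0.103, 0.1201]
orientation: [-2.222, -2.22, 0.004]
contact_force: [-1.4, 0.1, -0.0]
grip_width: 0.0162
gripper_force: 58.7
```

Request:
send_rows:
  steps:
    - {"dx": 0, "dy": 0, "dz": 0.4, "yaw": 0, "gripper": 0}
    - {"dx": 0, "dy": 0, "dz": 0.8, "yaw": 0, "gripper": 0}
    - {"dx": 0, "dy": 0, "dz": 1.2, "yaw": 0, "gripper": 0}

```text
clock: 7.65
tcp_pos: [0.533, 0.1039, 0.1095]
orientation: [2.221, 2.221, 0.001]
contact_force: [-0.7, -1.5, 0.5]
grip_width: 0.0165
gripper_force: 58.7
```

Request:
send_rows:
  steps:
    - {"dx": 0, "dy": 0, "dz": 0.4, "yaw": 0, "gripper": 0}
    - {"dx": 0, "dy": 0, "dz": 0.8, "yaw": 0, "gripper": 0}
    - {"dx": 0, "dy": 0, "dz": 1.2, "yaw": 0, "gripper": 0}
    - {"dx": 0, "dy": 0, "dz": 1.6, "yaw": 0, "gripper": 0}

```text
clock: 8.15
tcp_pos: [0.5328, 0.1039, 0.0931]
orientation: [2.221, 2.221, -0.0]
contact_force: [-0.7, -2.0, 0.1]
grip_width: 0.016
gripper_force: 58.7
```

Foot at about 22 mm height with no resistance, so it's in the lower hole. I'll push on.

Request:
send_rows:
  steps:
    - {"dx": 0, "dy": 0, "dz": 0.5, "yaw": 0, "gripper": 0}
    - {"dx": 0, "dy": 0, "dz": 1.0, "yaw": 0, "gripper": 0}
    - {"dx": 0, "dy": 0, "dz": 1.4, "yaw": 0, "gripper": 0}
    - {"dx": 0, "dy": 0, "dz": 1.6, "yaw": 0, "gripper": 0}
    - {"dx": 0, "dy": 0, "dz": 1.6, "yaw": 0, "gripper": 0}

```text
clock: 8.78
tcp_pos: [0.5327, 0.1037, 0.0772]
orientation: [2.222, 2.221, -0.0]
contact_force: [0.8, -4.1, 0.4]
grip_width: 0.0162
gripper_force: 58.9
```

Request:
send_rows:
  steps:
    - {"dx": 0, "dy": 0, "dz": 0.2, "yaw": 0, "gripper": 0}
    - {"dx": 0, "dy": 0, "dz": 0.4, "yaw": 0, "gripper": 0}
    - {"dx": 0, "dy": 0, "dz": 0.5, "yaw": 0, "gripper": 0}
    - {"dx": 0, "dy": 0, "dz": 0.5, "yaw": 0, "gripper": 0}

```text
clock: 9.28
tcp_pos: [0.5329, 0.1036, 0.0762]
orientation: [2.222, 2.22, 0.0]
contact_force: [-14.0, -7.1, 44.4]
grip_width: 0.0163
gripper_force: 63.8
```

Request:
send_rows:
  steps:
    - {"dx": 0, "dy": 0, "dz": -0.2, "yaw": 0, "gripper": 0}
    - {"dx": 0, "dy": 0, "dz": -0.2, "yaw": 0, "gripper": 0}

```text
clock: 9.52
tcp_pos: [0.5329, 0.1036, 0.0765]
orientation: [2.222, 2.22, 0.0]
contact_force: [-6.2, -5.9, 24.3]
grip_width: 0.0162
gripper_force: 61.1
```

```bash
python3 - <<'E'
from bench import status, imaging
import cv2, numpy as np
from h import *
np.set_printoptions(precision=4,suppress=True)
F={}
for n in ["scene","side","wrist"]:
    F[n]=imaging.grab_frame(n); np.savez(f"{n}3.npz",**F[n])
o=status.get_obs();print(o["tcp_pos"],o["contact_force"])
I=lambda im,s:cv2.resize(im[:,:,::-1],s,interpolation=cv2.INTER_CUBIC)
o=np.zeros((600,800,3),np.uint8)
o[:300,:400]=I(F["scene"]["color"][120:210,220:340],(400,300));o[:300,400:]=I(F["side"]["color"][165:255,160:280],(400,300))
o[300:,:400]=I(F["wrist"]["color"],(400,300)); o[300:,400:]=I(F["wrist"]["color"][180:285,180:320],(400,300))
cv2.imwrite('pics/v4.png',o)
# leaf plane in side before/after
for k in (1,3):
    D=dict(np.load(f"side{k}.npz")); X=cloud(D)
    m=(abs(X[...,2]-.043)<.008)&(abs(X[...,0]-.53)<.11)&(X[...,1]>.075)&(X[...,1]<.225)
    if k==3: m&=~((abs(X[...,0]-.53)<.06)&(X[...,1]<.15))
    P=X[m];A=np.c_[P[:,:2]-[.53,.225],np.ones(len(P))]; print(k,len(P),np.linalg.lstsq(A,P[:,2],rcond=None)[0])
E
```

```text
[0.5329 0.1036 0.0764] [-7.6243 -6.7596 24.9677]
1 3014 [-0.002  -0.0259  0.0407]
3 2199 [-0.0013 -0.0023  0.0407]
```

View pics/v4.png

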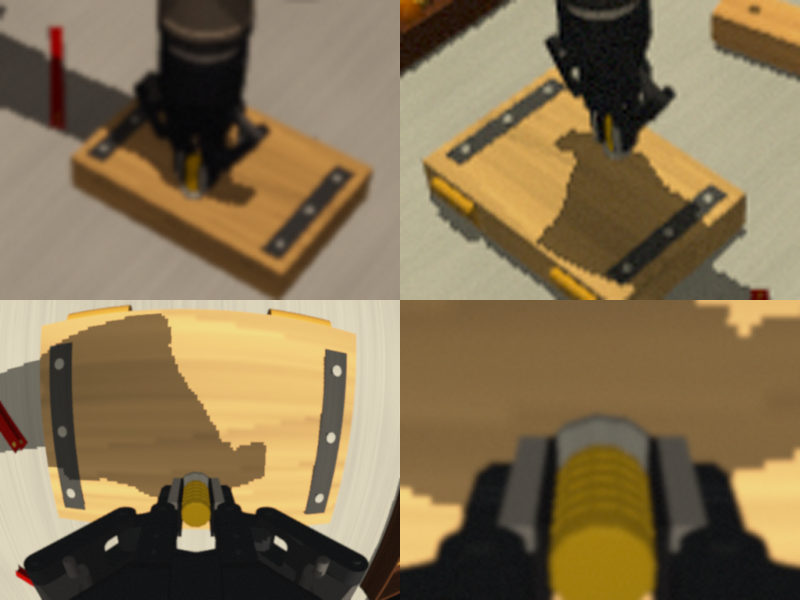

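The pin's flange lies on the leaf at (195,185) in the scene panel and (600,425) in the zoom. The leaf's slope fell from 0.026 to 0.002 rad, so it is shut. The push is a steady 24 N with about 60 N of grip, so I'll hand in.

```bash
python3 -c "
from bench import workorder; print(workorder.hand_in())"
```

```text
the job is handed in; nothing more can be done
None
```

I handed the job in at about 9.7 s, with no verdict returned: the leaf measured shut (about 0.002 rad), the yellow-knobbed pin was seated with its flange on the leaf, and the arm was still gripping it at about 60 N and pressing down with about 24 N.

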